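# Open the bar box by its three-wheel code lock

## Robot

A 6-joint arm with a two-finger parallel gripper is mounted at the origin on a cart in front of the work surface, level with it; the furniture and walls round the work are solid. World frame = base frame: x ahead of the robot, y to its left, z up, the work surface at z = 0. Lengths are in m, angles in degrees, forces in N, time in s.
With the tool pointing down it reaches from about 0.25 to 0.775 m from the base axis. Payload 4 kg.
Tool frame: the origin (TCP) lies between the finger pads; the fingertips stand manip.tcp_to_tips ahead of it and the grasp point (between the pads) lies 2 mm behind it (manip.tcp_to_tips is the distance from the TCP to the fingertips, in m); z points along the fingers, y is the direction in which the jaws open and shut (so a half turn about z gives the same grasp; the last joint's range is limited). The gripper opens to 94 mm and grips with 3 to 60 N. Pads are 16 mm wide; open, the fingers measure 119 mm over their backs; the gripper's body (75 mm by 177 mm) begins 78 mm behind the grasp point.
Start: joints at [58.436, 4.996, 78.535, -0, 96.463, -5.907], TCP at [0.238, 0.496, 0.223] pointing down, gripper open.
Joint ranges: [-177.83, 177.83], [-43.37, 116.18], [15.69, 146.23], [-61.86, 241.86], [9.47, 152.12], [-147.06, 147.06]. Speed limits (degrees/s): [159.86, 159.86, 180, 180, 180, 180].

## Interface

Orientations are given as a 3x3 rotation matrix whose columns are the frame's x, y, z axes.
In Python, from rig import manip gives the robot as it stands. The module is installed in compiled form; this text tells all that it offers. Calls block until the motion is done:
- manip.move_to(position, orientation): joint-space move of the TCP to a pose.
- manip.move_straight(position, v=0.15, rot=None): straight line of the TCP; rot=None keeps the orientation; v is the mean speed in m/s.
- manip.move_j(angles): joint-space move.
- manip.ungrasp() and manip.grasp(grasp_force=None): open the fingers fully, or close them until they stop; grasp_force is the grip in N (None keeps the last).
- manip.sleep(seconds).
- manip.inverse_kinematics(position, orientation): joint angles nearest the present ones, or None.
- manip.snapshot(name): name is "side" or "top"; returns (picture, depth): 420x560x3 uint8, red, green, blue; 420x560 float32, m along the optical axis (not along the pixel's ray), 0 where there is no reading.
- manip.camera_model(name): a dict with "fx", "fy", "cx", "cy" (pixels), "position" and "orientation" of the camera in the world. Camera axes: x right, y down, z forward; pixel columns grow to the right and rows downward; lengths in m; the calibration is good to about 2 mm. A picture is of the moment at which its call begins. camera_model takes no time and is no camera call.
A pose or a line that the arm cannot do raises manip.Unreachable and nothing moves.
- manip.close_job(): hands the job in, once; it reports no verdict.
Readings, each from a call of its own:
- manip.read_time(): time.
- manip.read_qpos(): joint angles.
- manip.read_qd(): joint speeds.
- manip.read_effort(): joint torques, N m.
- manip.read_eef_pos(): TCP position.
- manip.read_orientation(): TCP orientation.
- manip.read_wrist_force(): force on the tool from outside, world axes, zero at the start.
- manip.read_moment(): the same for the moment, N m.
- manip.read_gripper_width(): finger opening in m.
Only numpy, scipy, OpenCV 4.12 (cv2) and the standard library are available. Lean on these libraries where they do the work, as an engineer would, in place of code of your own. Each camera call takes 0.05 s, during which the arm holds its last target. There are 200 camera calls.

## Task

Open the locked bar-tool box: roll the three lock wheels until five, two and four dots (left, middle, right, as seen from the robot) are uppermost, then draw the bolt fully toward you by its knob and raise the lid by its ball to about half-way open (45 degrees), where its stiff hinge holds it. Work the lock gently, with a light finger, and leave the brass measure, the small bottle and the glass beside the box where they stand.

Things in the scene. Friction and masses are not known exactly. Their poses are not given: they have to be found in the camera images.
- toolbox: Walnut box fixed to the worktop, its code lock hung on the front. Origin on the worktop; x from the lock (robot's side) to the hinged back, y to the left, z up. In mm here: box x -64..79, y -122..122, 82 high. Lock case x -121..-62, y -22..122, underside z 18, brass top plate z 58. The whole lock (not the lid) really sits up to 6 higher or lower than drawn, differently each time, unreported.
- top_left (a point): Top of the left wheel AS DRAWN (box frame mm -90, 106, 66); the true top is up to 6 mm above or below, so feel for it. Steel wheel, diameter 36, width 16, axle along the box's y, standing 8 mm out of its slot in the plate. Hard: 1 mm too deep is some 20 N. A fingertip laid on with 6 to 9 N and drawn along the box's x turns it by friction; it takes about 3 N to pass a detent.
- top_mid (a point): Top of the middle wheel as drawn (box frame mm -90, 76, 66), like top_left. The wheels are 30 mm apart, so 14 mm lie between them.
- top_right (a point): Top of the right wheel as drawn (box frame mm -90, 46, 66), like top_left; the bolt is 46 mm to its right.
- wheel_left (a joint): Turn (rad) of the left wheel. Six faces, 60 degrees apart, bear 1 to 6 dark dots like a die; at (n-1) x 1.047, plus or minus whole turns of 6.283, the face with n dots is up. Grows as the wheel's top moves along +x of the box, away from the robot. A sprung detent centres each face; past half-way it springs on to the next. One face is 18.8 mm at the rim.
- wheel_mid (a joint): Turn (rad) of the middle wheel, read like wheel_left.
- wheel_right (a joint): Turn (rad) of the right wheel, read like wheel_left. With the bolt drawn all wheels are held.
- bolt (a joint): Travel (m) of the brass bolt, level toward the robot (-x of the box): 0 home with its nose over the ball on the lid's tab, 0.018 fully drawn and the ball free. With any wheel off its code it stops after about 5 mm. Slides with some 1.5 N and stays where left.
- bolt_knob (a point): Middle of the head of the bolt's upright turned knob: head 14 mm across, 7 high, this point 4 mm below its top and 15 mm above the flat nose it stands on; at home in the box frame mm -109, 0, 109. This point does move with the true lock.
- toolbox_lid (a joint): Angle (rad) of the walnut lid, 0.24 kg, hinged along y at the back: 0 shut, growing upward, 1.745 its stop. The hinge is a friction stay: lifting at the ball takes about 3 N, and the lid holds itself wherever it is left. A wall shelf hangs above the back of the box, so it is enough to raise the lid half-way.
- lid_ball (a point): Centre of the brass ball, 14 mm across, on the lifting tab in the middle of the lid's front edge; the edge is 22 mm behind this point. Shut: box frame mm -86, 0, 75; hinge line x 79, z 69, so it swings on a radius of 165. The plate is 4 to 16 mm below the ball. Pinch it from the two sides (box y) from above, fingertips about 9 mm past its centre; the drawn bolt then stands 10 mm before it.
- jigger: Bystander: two-coned brass measure, 44 across, 90 high, loose, standing; origin under its centre.
- dropper: Bystander: small green glass bottle with black top, 42 across, 130 high, loose, standing; origin under its centre.
- tumbler: Bystander: tall clear glass, 64 across, 150 high, loose, standing; origin under its centre.

How it is judged (in metres and radians):
On the way, in this order (a step that is already met when the one before it is completed fails the run):
1. the three wheels stand on five, two and four dots ((value of joint wheel_left between -2.214 and -1.974 rad or value of joint wheel_left between 4.069 and 4.309 rad or value of joint wheel_left between 10.352 and 10.592 rad) and (value of joint wheel_mid between -5.356 and -5.116 rad or value of joint wheel_mid between 0.927 and 1.167 rad or value of joint wheel_mid between 7.21 and 7.45 rad) and (value of joint wheel_right between -3.262 and -3.022 rad or value of joint wheel_right between 3.022 and 3.262 rad or value of joint wheel_right between 9.305 and 9.545 rad)), for 0.2 s.
2. the bolt is drawn clear of the lid's ball (at least 15 of its 18 mm) (value of joint bolt above 0.015 m), for 0.2 s.
At the end, for the whole second after the job is handed in: The wheels show five, two and four dots (each within 7 degrees), the bolt is drawn at least 15 of its 18 mm, the lid stands open by itself at 34 degrees or more and is still, and the jigger, the small bottle and the glass stand within 30 mm of where they were (all of step 1 and value of joint bolt above 0.015 m and value of joint toolbox_lid above 0.6 rad and velocity of joint toolbox_lid below 0.1 rad/s and distance of each of jigger, dropper, tumbler from where it was at the start of the episode below 0.03 m); the robot touches nothing.
It fails at once if a lock wheel is pressed with more than 20 N (contact force between any of the fingers, the arm and wheel_left_c0 above 20 N or contact force between any of the fingers, the arm and wheel_mid_c0 above 20 N or contact force between any of the fingers, the arm and wheel_right_c0 above 20 N).
It fails at once if the jigger is tipped or moved by more than 30 mm (distance of jigger from where it was at the start of the episode above 0.03 m or angle between jigger's own z axis and vertical above 0.3 rad).
It fails at once if the dropper is tipped or moved by more than 30 mm (distance of dropper from where it was at the start of the episode above 0.03 m or angle between dropper's own z axis and vertical above 0.3 rad).
It fails at once if the tumbler is tipped or moved by more than 30 mm (distance of tumbler from where it was at the start of the episode above 0.03 m or angle between tumbler's own z axis and vertical above 0.3 rad).
It also fails if it takes over 72 s, if anything falls off the work surface, if the arm or the gripper's body presses on something with over 40 N, if the wrist force passes 120 N, or if a joint passes its speed limit or range.

## Working session

There is one attempt and no reset: what is moved stays moved. The work goes in short steps, each a Python script; the robot and the scene stay as the last script left them, time stands still between calls to the robot, and variables do not carry over. Pictures are saved under pics/ and viewed, about 8 in all and at most 12, crops included, and the job is handed in when it is done.

```bash
ls; mkdir -p pics; python3 - <<'E'
from rig import manip
import cv2, numpy as np
for n in("top","side"):
    p,d=manip.snapshot(n); cv2.imwrite(f"pics/{n}0.png",p[:,:,::-1]); np.savez(f"pics/{n}0.npz",p=p,d=d)
    print(n,manip.camera_model(n))
print(manip.tcp_to_tips,manip.read_time(),manip.read_orientation(),manip.read_wrist_force())
E
```

```text
pics
top {'fx': 478.6461149303992, 'fy': 478.6461149303992, 'cx': 284.0206663516858, 'cy': 212.0007874062638, 'position': array([ 0.42800731, -0.03434814,  1.02980767]), 'orientation': array([[-0.0054402 , -0.99096976,  0.13397513],
       [-0.99997584,  0.00481135, -0.00501709],
       [ 0.00432718, -0.13399918, -0.99097199]])}
side {'fx': 472.49827682253994, 'fy': 472.49827682253994, 'cx': 278.2586904849637, 'cy': 209.72514429130095, 'position': array([0.478002  , 0.65102841, 0.69372145]), 'orientation': array([[-0.99371312, -0.06246411,  0.09291106],
       [-0.11102872,  0.65644183, -0.74616134],
       [-0.01438241, -0.75178611, -0.65925017]])}
0.017 0.1 [[-9.01401855e-01  4.32982266e-01 -1.02632885e-03]
 [ 4.32983427e-01  9.01400406e-01 -1.63089244e-03]
 [ 2.18985741e-04 -1.91447286e-03 -9.99998143e-01]] [-0.37650023  0.24516482 -0.0842416 ]
```

View pics/top0.png

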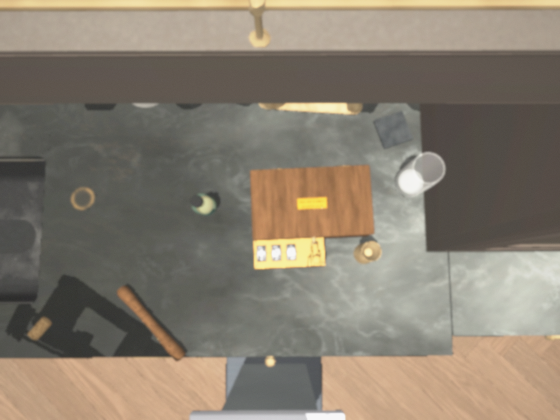

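View pics/side0.png

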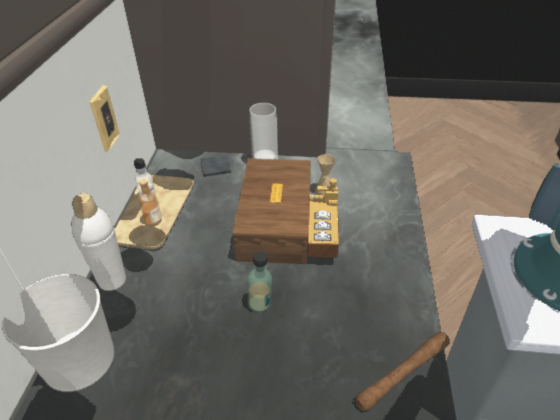

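```bash
cat > h.py <<'E'
import numpy as np, cv2
from rig import manip
def ray(n,uv,z):
    c=manip.camera_model(n); uv=np.atleast_2d(uv).astype(float)
    d=np.c_[(uv[:,0]-c["cx"])/c["fx"],(uv[:,1]-c["cy"])/c["fy"],np.ones(len(uv))]@c["orientation"].T
    return c["position"]+d*((z-c["position"][2])/d[:,2])[:,None]
def proj(n,P):
    c=manip.camera_model(n); q=(np.atleast_2d(P)-c["position"])@c["orientation"]
    return np.c_[q[:,0]/q[:,2]*c["fx"]+c["cx"],q[:,1]/q[:,2]*c["fy"]+c["cy"]]
E
python3 - <<'E'
from h import *
p=np.load("pics/top0.npz")["p"]; hsv=cv2.cvtColor(p,cv2.COLOR_RGB2HSV)
roi=np.zeros(p.shape[:2],bool); roi[150:290,235:390]=1
def big(m):
    m=cv2.morphologyEx((m&roi).astype(np.uint8),cv2.MORPH_CLOSE,np.ones((7,7)))
    m=cv2.morphologyEx(m,cv2.MORPH_OPEN,np.ones((5,5)))
    cs,_=cv2.findContours(m,0,1); return max(cs,key=cv2.contourArea)
H,S,V=hsv[...,0],hsv[...,1],hsv[...,2]
for nm,m,z in(("lid",(H<16)&(S>90),.082),("plate",(H>15)&(H<30)&(S>100)&(V>150),.058)):
    c=big(m); bx=cv2.boxPoints(cv2.minAreaRect(c)); w=ray("top",bx,z)
    print(nm,cv2.contourArea(c),bx.tolist()); print(w.round(4)); print("c",w.mean(0).round(4),[np.linalg.norm(w[i]-w[i-1]).round(4) for i in range(4)])
    for i in range(4):
        e=w[i]-w[i-1]; print(np.degrees(np.arctan2(e[1],e[0])).round(2))
a=cv2.resize(p[160:280,240:390],None,fx=5,fy=5,interpolation=cv2.INTER_CUBIC)
s=np.load("pics/side0.npz")["p"]
b=cv2.resize(s[170:265,300:350],(320,600),interpolation=cv2.INTER_CUBIC)
cv2.imwrite("pics/c1.png",cv2.resize(p[230:275,248:330],(800,440),interpolation=cv2.INTER_CUBIC)[...,::-1])
cv2.imwrite("pics/c2.png",b[...,::-1])
E
```

```text
lid 8181.0 [[249.5140380859375, 169.36485290527344], [370.6041564941406, 164.70753479003906], [373.3057861328125, 234.9497833251953], [252.21566772460938, 239.6071014404297]]
[[ 0.6435  0.0302  0.082 ]
 [ 0.652  -0.2152  0.082 ]
 [ 0.5093 -0.2163  0.082 ]
 [ 0.5012  0.0242  0.082 ]]
c [ 0.5765 -0.0943  0.082 ] [np.float64(0.1424), np.float64(0.2455), np.float64(0.1428), np.float64(0.2406)]
2.4
-88.0
-179.55
91.91
plate 461.0 [[307.0, 236.0], [324.0, 236.0], [324.0, 266.0], [307.0, 266.0]]
[[ 0.5099 -0.0858  0.058 ]
 [ 0.5097 -0.1204  0.058 ]
 [ 0.449  -0.1194  0.058 ]
 [ 0.4492 -0.0851  0.058 ]]
c [ 0.4794 -0.1026  0.058 ] [np.float64(0.0607), np.float64(0.0346), np.float64(0.0607), np.float64(0.0343)]
-0.68
-90.29
179.05
89.69
```

View pics/c1.png

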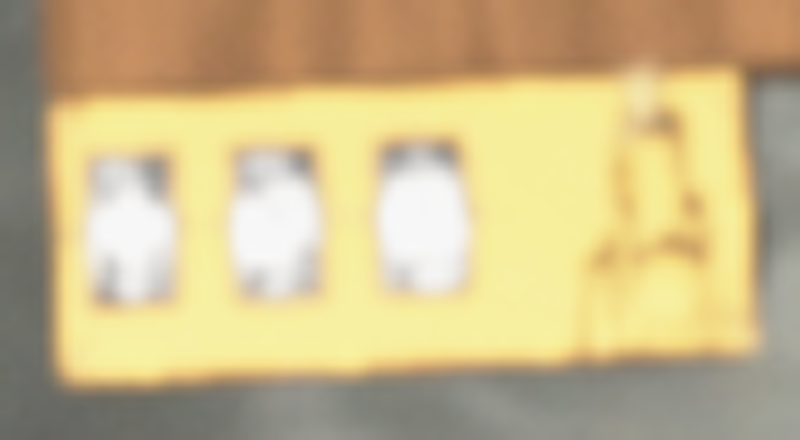

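View pics/c2.png

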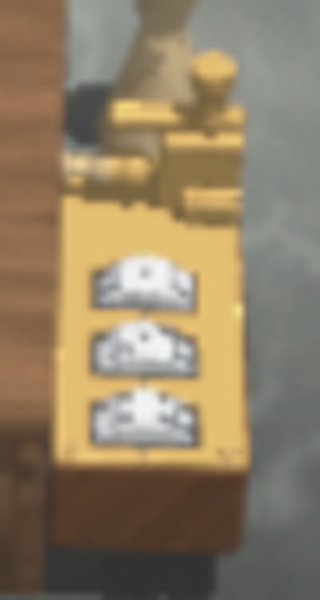

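```bash
cat >> h.py <<'E'
YAW=np.radians(2.0); R=np.array([[np.cos(YAW),-np.sin(YAW),0],[np.sin(YAW),np.cos(YAW),0],[0,0,1]])
O=np.array([.5690,-.0946,0])
def W(x,y,z): return O+R@(np.array([x,y,z])/1000)
E
python3 - <<'E'
from h import *
t=np.load("pics/top0.npz")["p"]; s=np.load("pics/side0.npz")["p"]
pts=[(x,y,82) for x in(-64,79) for y in(-122,122)]+[(x,y,58) for x in(-121,) for y in(-22,122)]
def crop(n,p,x0,y0,w,h,k,marks=True):
    im=cv2.resize(p[y0:y0+h,x0:x0+w],None,fx=k,fy=k,interpolation=cv2.INTER_CUBIC)[...,::-1].copy()
    if marks:
        for q,col in [(q,(0,0,255)) for q in pts]+[((-90,y,66),(0,160,0)) for y in(106,76,46)]+[((-109,0,109),(255,0,0)),((-86,0,75),(255,0,255))]:
            u=(proj(n,W(*q))[0]-(x0,y0)+.5)*k; cv2.circle(im,tuple(int(v) for v in u),3,col,-1)
    return im
a=crop("top",t,240,155,145,120,4); b=crop("side",s,230,150,120,118,4)
a=cv2.resize(a,(400,331)); b=cv2.resize(b,(400,393)); b=b[:331]
sw=s[200:250,310:336].astype(float)
def st(im,lo,hi): return (np.clip((im.astype(float)-lo)/(hi-lo),0,1)*255).astype(np.uint8)
c=cv2.resize(st(s[206:246,308:338],60,255),(195,260),interpolation=cv2.INTER_CUBIC)[...,::-1]
d=cv2.resize(st(t[240:265,252:302],190,255),(520,260),interpolation=cv2.INTER_CUBIC)[...,::-1]
low=np.zeros((260,800,3),np.uint8); low[:,:195]=c; low[:,200:720]=d
cv2.imwrite("pics/ov.png",np.vstack([np.hstack([a,b]),low]))
E
```

```text
(no output)
```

View pics/ov.png

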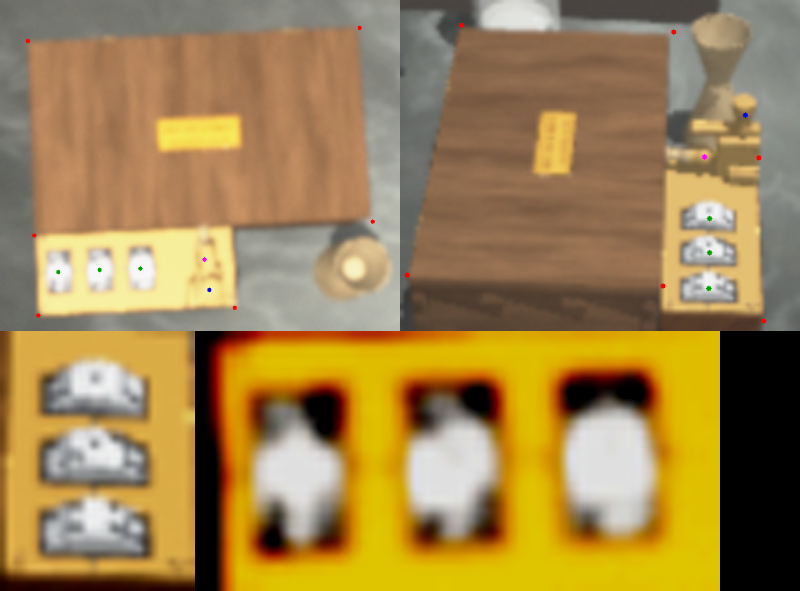

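```bash
cat >> h.py <<'E'
def unwrap(n,img,y,dz):
    th=np.radians(np.linspace(-80,80,161)); yy=np.linspace(9,-9,60)   # theta>0 toward +x
    P=np.array([[W(-90+18*np.sin(t),y+v,48+dz+18*np.cos(t)) for v in yy] for t in th[::-1]])
    u=proj(n,P.reshape(-1,3)).reshape(161,60,2).astype(np.float32)
    return cv2.remap(img,u[...,0],u[...,1],cv2.INTER_CUBIC)
def sheet(name,dz,shots=None):
    rows=[]
    for n in("top","side"):
        img=shots[n] if shots else manip.snapshot(n)[0]
        ims=[]
        for y in(106,76,46):
            a=unwrap(n,img,y,dz)
            g=cv2.createCLAHE(3,(2,3)).apply(cv2.cvtColor(a,cv2.COLOR_RGB2GRAY))
            ims+= [cv2.cvtColor(g,cv2.COLOR_GRAY2BGR),a[...,::-1],np.zeros((161,8,3),np.uint8)]
        rows.append(np.hstack(ims))
    cv2.imwrite(name,cv2.resize(np.hstack(rows),(800,322),interpolation=cv2.INTER_CUBIC))
E
python3 - <<'E'
from h import *
for n in("top","side"):
    f=np.load(f"pics/{n}0.npz"); d=f["d"]; c=manip.camera_model(n)
    for lab,pts in(("plate",[(x,y,58) for x in(-117,-114,-90) for y in(91,61,30)]),("lid",[(x,y,82) for x in(-30,30) for y in(-60,0,60)]),("top",[(-90,y,66) for y in(106,76,46)]),("table",[(-170,y,0) for y in (-20,30,60,90)])):
        z=[]
        for q in pts:
            u=proj(n,W(*q))[0]; D=d[int(round(u[1])),int(round(u[0]))]
            v=np.array([(u[0]-c["cx"])/c["fx"],(u[1]-c["cy"])/c["fy"],1])*D
            z.append((c["position"]+c["orientation"]@v)[2]*1000)
        print(n,lab,np.round(z,1))
sheet("pics/u0.png",4,{n:np.load(f"pics/{n}0.npz")["p"] for n in("top","side")})
E
```

```text
top plate [60.3 63.7 66.3 64.7 61.6 62.8 65.  63.4 64.9]
top lid [80.3 80.5 84.1 81.5 79.6 79.1]
top top [72.4 67.7 71. ]
top table [-2.6 -0.3  4.7 -0.9]
side plate [62.3 67.  64.9 63.5 65.2 65.6 72.  70.6 73.1]
side lid [84.1 82.9 85.8 82.1 82.7 79.9]
side top [73.8 73.2 73.3]
side table [1.9 1.2 0.3 2.5]
```

View pics/u0.png

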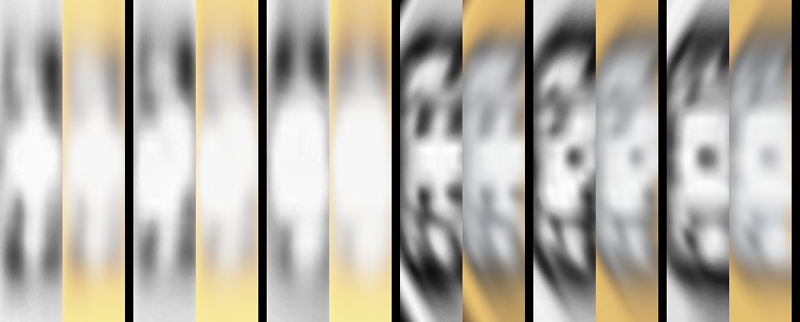

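```bash
cat >> h.py <<'E'
ex,ey,ez=R.T
RX=np.c_[ey,ex,-ez]      # jaws along box x
RY=np.c_[-ex,ey,-ez]     # jaws along box y
TT=manip.tcp_to_tips*1000
def go(x,y,ztip,v=.15): manip.move_straight(W(x,y,ztip+TT),v)
E
python3 - <<'E'
from h import *
for nm,Q in(("RX",RX),("-RX",RX@np.diag([-1,-1,1])),("RY",RY),("-RY",RY@np.diag([-1,-1,1]))):
    print(nm,[None if (q:=manip.inverse_kinematics(W(x,y,z),Q)) is None else np.round(q,0).tolist() for x,y,z in((-98,106,150),(-86,0,80),(-40,0,200))])
E
```

```text
RX [[-6.0, -4.0, 96.0, -0.0, 88.0, -8.0], [-18.0, 2.0, 98.0, -0.0, 80.0, -20.0], [-16.0, 4.0, 82.0, -0.0, 94.0, -18.0]]
-RX [None, None, None]
RY [[-6.0, -4.0, 96.0, -0.0, 88.0, -98.0], [-18.0, 2.0, 98.0, -0.0, 80.0, -110.0], [-16.0, 4.0, 82.0, -0.0, 94.0, -108.0]]
-RY [[-6.0, -4.0, 96.0, -0.0, 88.0, 82.0], [-18.0, 2.0, 98.0, -0.0, 80.0, 70.0], [-16.0, 4.0, 82.0, -0.0, 94.0, 72.0]]
```

```bash
sed -i 's/^RY=.*/RY=np.c_[ex,-ey,-ez]     # jaws along box y/' h.py
cat >> h.py <<'E'
def fz(): return manip.read_wrist_force()[2]
def feel(x,y,z,tare,target=7.,lim=12):
    """lower the closed tips at (x,y) from tip height z until the push is about target; returns tip height"""
    z0=z
    while z>z0-lim:
        f=fz()-tare
        if f>target-1.2: break
        z-= .5 if f<.5 else float(np.clip((target-f)/20,.05,.25))
        go(x,y,z,.03)
    return z
def stroke(x0,x1,y,z,tare,target=7.5,n=6):
    log=[]
    for x in np.linspace(x0,x1,n+1)[1:]:
        f=fz()-tare; z-=float(np.clip((target-f)/30,-.4,.15))
        go(x,y,z,.04); log.append((round(float(fz()-tare),1),round(z,2)))
    return z,log
E
python3 - <<'E'
from h import *
manip.move_to(W(-99,106,130),RX); t=manip.read_time(); manip.grasp(10); print(t,manip.read_time(),manip.read_gripper_width())
go(-99,106,77,.15); tare=fz(); print(manip.read_time(),tare,manip.read_eef_pos()-W(-99,106,77+TT))
z=feel(-99,106,77,tare); print("touch",z,fz()-tare,manip.read_time())
z,l=stroke(-99,-84,106,z,tare); print(l,manip.read_time())
go(-84,106,z+6,.1); print(manip.read_time(),manip.read_wrist_force())
E
```

```text
2.075 3.4917 0.0006186728786704643
3.8833 0.3609588454977849 [-5.01473508e-04  5.92537265e-05 -4.88886548e-04]
touch 69.38031609888705 6.62759188285202 8.3833
[(9.9, 69.35), (9.0, 69.43), (8.0, 69.48), (7.0, 69.5), (5.4, 69.48), (4.5, 69.41)] 9.8833
10.1333 [-0.46645932  0.05758529 -0.58003652]
```

```bash
python3 - <<'E'
from h import *
go(-83,76,76,.15); manip.sleep(.1); tare=fz(); go(-83,76,71,.1)
z=feel(-83,76,71,tare,7.5,4); print("touch",z,fz()-tare,manip.read_time())
z,l=stroke(-83,-99,76,z,tare,8); print(l,manip.read_time())
go(-99,76,z+6,.1)
go(-82,46,76,.15); manip.sleep(.1); tare=fz(); go(-82,46,71,.1)
z=feel(-82,46,71,tare,7.5,4); print("touch",z,fz()-tare,manip.read_time())
z,l=stroke(-82,-99,46,z,tare,8); print(l)
go(-99,46,z+4,.1); go(-120,0,110,.3); print(manip.read_time())
sheet("pics/u1.png",4)
E
```

```text
touch 69.96572346590862 6.575578597695114 12.3333
[(5.5, 69.92), (7.4, 69.83), (8.8, 69.81), (9.0, 69.84), (7.0, 69.87), (3.9, 69.84)] 13.8333
touch 69.72378509191564 6.505446390968606 16.3167
[(5.7, 69.67), (6.8, 69.6), (8.1, 69.55), (9.3, 69.56), (8.7, 69.6), (3.8, 69.62)]
18.425
```

View pics/u1.png

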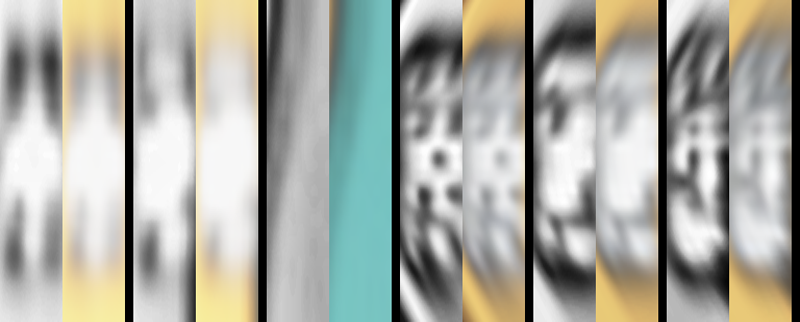

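```bash
python3 - <<'E'
from h import *
go(-82,46,80,.3)
for k in range(2):
    go(-82,46,76,.15); manip.sleep(.1); tare=fz(); go(-82,46,70.6,.1)
    z=feel(-82,46,70.6,tare,7.5,4); print("touch",z,fz()-tare,manip.read_time())
    z,l=stroke(-82,-99,46,z,tare,8); print(l)
    go(-99,46,z+5,.1)
go(-110,46,150,.3); go(-230,0,160,.3); print(manip.read_time())
ss={}
for n in("top","side"):
    p,d=manip.snapshot(n); ss[n]=p; np.savez(f"pics/{n}2.npz",p=p,d=d)
sheet("pics/u2.png",4,ss)
E
```

```text
touch 69.2042913551759 6.622761331718349 22.0
[(6.0, 69.16), (7.5, 69.09), (9.7, 69.08), (10.2, 69.13), (9.1, 69.21), (6.0, 69.24)]
touch 70.03129866194068 6.95882942562858 25.3667
[(5.8, 70.0), (8.6, 69.92), (9.8, 69.94), (10.4, 70.0), (8.6, 70.08), (2.8, 70.1)]
28.1
```

View pics/u2.png

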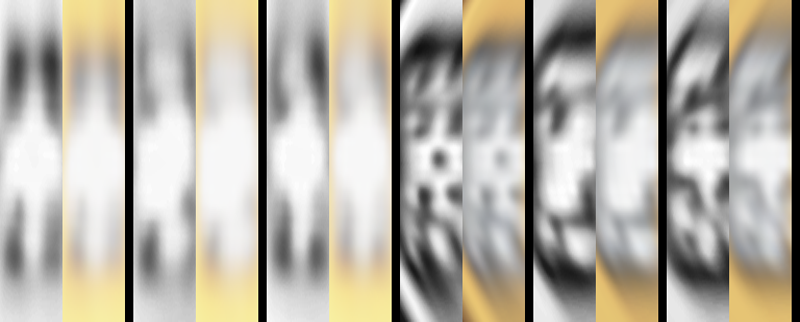

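```bash
python3 - <<'E'
from h import *
manip.ungrasp()
manip.move_to(W(-112,0,135+TT),RY); go(-109,0,104.5,.15); print(manip.read_time(),manip.read_gripper_width())
f0=manip.read_wrist_force(); manip.grasp(8); print(manip.read_gripper_width(),manip.read_wrist_force()-f0,manip.read_time())
for x in(-115,-121,-125,-127,-128.5):
    go(x,0,104.5,.05); f=manip.read_wrist_force()-f0; print(x,f.round(1),((manip.read_eef_pos()-O)@R*1000).round(1))
    if abs(f[0])>15: break
manip.ungrasp(); go(x,0,135,.2); print(manip.read_time())
manip.move_straight(W(-250,0,190),.3)
for n in("top","side"):
    p,d=manip.snapshot(n); np.savez(f"pics/{n}3.npz",p=p,d=d)
p=np.load("pics/side3.npz")["p"]; q=np.load("pics/side2.npz")["p"]
t=np.load("pics/top3.npz")["p"]
cr=lambda i:cv2.resize(i[165:250,285:350],(390,510),interpolation=cv2.INTER_CUBIC)[...,::-1]
cv2.imwrite("pics/b.png",np.hstack([cr(q),cr(p)])); print(manip.read_time())
E
```

```text
31.5083 0.09396592244214208
0.013677615673539003 [-0.29153405  0.46821655 -0.32987468] 32.7167
-115 [-0.6 -0.   0.4] [-1.155e+02  1.000e-01  1.215e+02]
-121 [-0.5  0.8  0.6] [-121.7    0.   121.5]
-125 [0.8 0.7 1. ] [-125.4   -0.   121.5]
-127 [ 2.  -0.1 -0.9] [-127.    -0.   121.5]
-128.5 [ 4.9 -0.  -3. ] [-127.2   -0.   121.5]
35.5833
36.2583
```

View pics/b.png

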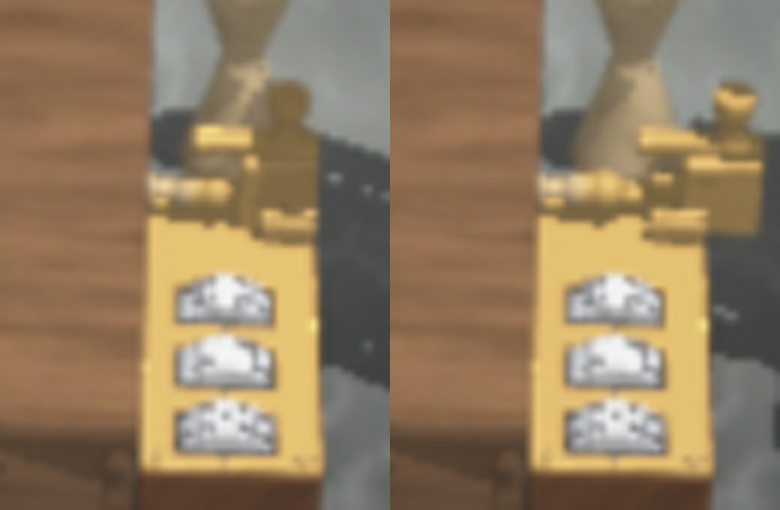

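```bash
python3 - <<'E'
from h import *
go(-85,0,130,.3); go(-85,0,73.2,.12); manip.sleep(.1); f0=manip.read_wrist_force(); print(f0.round(1),manip.read_time())
manip.grasp(3); print(manip.read_gripper_width(),(manip.read_wrist_force()-f0).round(1))
go(-86,0,67,.04); print((manip.read_wrist_force()-f0).round(1))
manip.grasp(25); print(manip.read_gripper_width(),(manip.read_wrist_force()-f0).round(1),manip.read_time())
r=np.hypot(165,6); a0=np.arctan2(6,165)
for a in np.radians(np.arange(4,49,4)):
    go(79-r*np.cos(a+a0),0,69+r*np.sin(a+a0)-8,.1)
    f=(manip.read_wrist_force()-f0); print(round(np.degrees(a)),f.round(1),round(manip.read_gripper_width()*1000,1))
    if np.linalg.norm(f)>30: break
print(manip.read_time())
for n in("top","side"):
    p,d=manip.snapshot(n); cv2.imwrite(f"pics/{n}4.png",p[...,::-1])
E
```

```text
[ 0.4 -0.5 -0.1] 37.7
0.013505177411474055 [-0.9  1.3  0.3]
[1.4 2.3 1.2]
0.012138490798241067 [2.8 3.1 1.4] 39.4333
4 [ 3.9  3.6 -0.6] 12.3
8 [ 3.   4.  -0.2] 12.0
12 [ 0.2  4.4 -0.7] 12.3
16 [-1.1  4.2  0.5] 12.3
20 [-3.6  3.6  1.5] 12.3
24 [-3.8  5.3  1.4] 12.0
28 [-3.9  4.9  2. ] 12.5
32 [-2.8  5.   2.4] 11.8
36 [-2.9  5.1  1.6] 12.1
40 [-0.8  5.   1.6] 12.4
44 [-1.3  6.4  0.5] 12.1
48 [-0.1  5.7  0.2] 12.2
42.6333
```

View pics/side4.png

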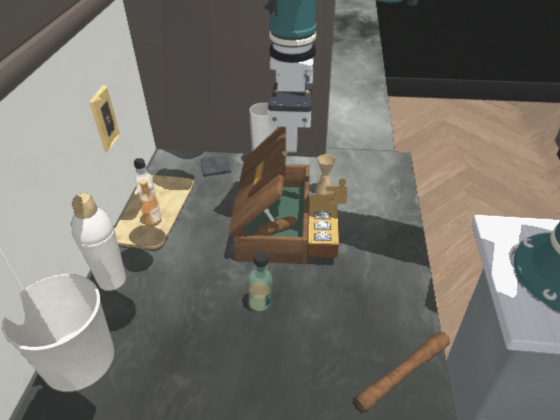

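The lid is up with the gripper still on the ball; the bottle, jigger and glass look unmoved. Releasing now, then backing off and checking.

```bash
python3 - <<'E'
from h import *
manip.ungrasp(); p=manip.read_eef_pos()
manip.move_straight(p+[-.03,0,.04],.1); manip.move_straight(p+[-.2,0,.06],.25); manip.sleep(.3)
print(manip.read_time(),manip.read_wrist_force().round(1))
ss={n:manip.snapshot(n)[0] for n in("top","side")}
sheet("pics/u5.png",4,ss); u=cv2.imread("pics/u5.png")
s=cv2.resize(ss["side"][90:265,220:370],(300,278))[...,::-1]; t=cv2.resize(ss["top"][140:280,180:460],(500,278))[...,::-1]
cv2.imwrite("pics/end.png",np.vstack([u,np.hstack([s,t])]))
a=np.load("pics/top0.npz")["p"].astype(int)
for nm,(x0,x1,y0,y1) in dict(dropper=(188,218,188,218),jigger=(378,386,240,266),tumbler=(396,446,150,198)).items():
    print(nm,np.abs(ss["top"][y0:y1,x0:x1]-a[y0:y1,x0:x1]).mean().round(2))
E
```

```text
45.8167 [0.6 0.7 0.1]
dropper 5.12
jigger 8.71
tumbler 5.79
```

View pics/end.png

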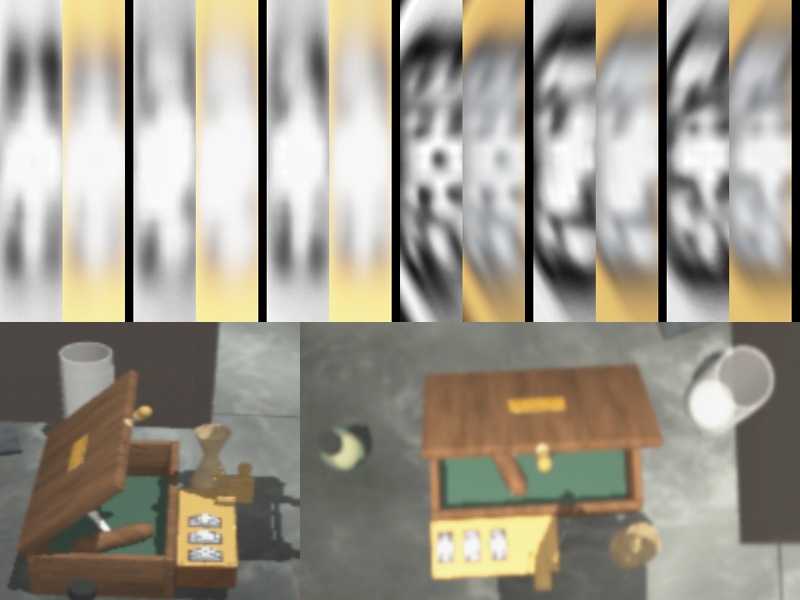

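Wheels read 5-2-4, the bolt is out, the lid holds at about 45°, the bystanders are in place and the arm is clear.

```bash
python3 -c "
from rig import manip
manip.close_job(); print(manip.read_time())"
```

```text
the job is handed in; nothing more can be done
the job is handed in; nothing more can be done
```

The box is open and the job is handed in, with about 46 s of robot time used by the last reading before hand-in (limit 72 s). No verdict came back, so these results rest on my own last checks.

- **Wheels:** They started at 4, 3 and 1 dots. I rolled them by light friction strokes, reading about 10 N at most between steps, to 5, 2 and 4. The final picture still shows 5-2-4, judged by eye from blurry unwrapped views.
- **Lock height:** The feel put the wheel tops about 3.5 to 4 mm higher than drawn. The camera depth suggested nearer 6 mm; I worked from the feel.
- **Bolt:** I pinched the knob and drew the bolt to its stop, where the knob stopped after about 18 mm. The pictures show it still drawn.
- **Lid:** I raised it by the ball on an arc to about 48 degrees. After release it stands open by itself.
- **Bystanders:** The jigger, bottle and glass stand where they were, judged by eye. A before-and-after pixel comparison showed only small differences, which I took to be shadows. I did not measure their positions in mm.

The arm was clear of everything and the wrist force was near zero before I handed in. No check failed.

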